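# Open the cable box and switch on the outlet strip

## Robot

A 7-joint arm with a two-finger parallel gripper is mounted at the origin on the work surface. World frame = base frame: x ahead of the robot, y to its left, z up, the work surface at z = 0. Lengths are in m, angles in rad, forces in N, time in s.
With the tool pointing down it reaches from about 0.4 to 0.75 m from the base axis. Payload 19.5 kg.
Tool frame: the origin (TCP) lies at the very end of the fingers, on their centre line; the grasp point (between the pads) lies 19 mm behind it; z points along the fingers, y is the line along which they close (so a half turn about z gives the same grasp; the last joint's range is limited). The gripper opens to 85 mm and grips with 20 to 120 N. Pads are 22 mm wide; open, the fingers measure 114 mm over their backs; the gripper's body (76 mm by 85 mm) begins 54 mm behind the grasp point. The pads swing forward as they close: fully open they stand 13 mm farther back than shut.
Start: joints at [-0.042, 0.707, -0.028, 1.485, 0.022, 0.951, -0.075], TCP at [0.575, 0, 0.231] pointing down, gripper open.
Joint ranges: [-2.71, 2.71], [-0.32, 2.16], [-1.57, 1.52], [0, 2.45], [-1.46, 4.6], [0, 2.02], [-2.83, 2.83]. Speed limits (rad/s): [1.89, 1.89, 2.57, 2.57, 3.01, 3.01, 3.01].

## Interface

Orientations are given as [roll, pitch, yaw] about the fixed x, y, z axes, in that order (R = Rz(yaw) Ry(pitch) Rx(roll)).
In Python, from station import ctrl gives the robot as it stands. The module is installed in compiled form; this text tells all that it offers.
- The arm moves only by the tool jog_arm, never from a script. Its argument "motion" is a list of rows, each an object of numbers: "claw": the opening, from 0 (shut) to 1 (fully open); "x", "y", "z": the shift along the tool's x, y, z normalised to -1 to 1, where 1 is 0.02 m; "roll": the turn about the tool's z normalised to -1 to 1, where 1 is pi/2 rad. In form: [{"claw": .., "x": .., "y": .., "z": .., "roll": ..}, ...]. A call has 1 to 10 rows; each row shifts and turns the commanded pose from where the row before left it, along the tool's axes as they then stand; what a row does not reach is not made up. A row lasts 1/8 s, in which the tool goes at most 62.5 mm and 10.7 degrees, less where a joint would pass 70% of its speed; a pose out of reach is approached as far as the arm can. A call with a number of a shift or a turn outside -1 to 1 is refused whole. A call with a gripper value outside its range is refused whole. The fingers move at their own pace and stop on an object; "force" is the grip in N (left out, the last holds). Time passes only in rows, so rows that do not move let the fingers close. It gives the time, the measured TCP pose, the force, the opening and the grip force at its end, in the units of the state.
- ctrl.observe(): the state, without advancing time (a new reading comes with each control period).
- ctrl.camera(name): name is "scene" or "side" or "wrist"; returns a dict with "pixels" (480x640x3 uint8, red, green, blue), "range_z" (480x640 float32, m along the optical axis (not along the pixel's ray), 0 where there is no reading), "fov_y" (degrees; the focal length in pixels is half the picture's height over the tangent of half this angle, whatever the lens; pixels are square), "cx", "cy" (the principal point, pixels), "rvec" (rotation vector, rad) and "tvec" (3), from world to camera coordinates, as OpenCV has them. Camera axes: x right, y down, z forward; pixel columns grow to the right and rows downward; lengths in m; the calibration is good to about 2 mm. The wrist camera is an equidistant fisheye: a pixel r from the principal point sees the ray r / f radians off the axis. A picture is of the moment at which its call begins.
- ctrl.sign_off(): hands the job in; it is judged then, once.
The state is a dict: "time_s": time; "joint_pos": joint angles; "dq": joint speeds; "joint_torque": joint torques, N m; "ee_pos": TCP position; "tcp_rot": TCP orientation; "wrist_force": force on the tool from outside, world axes, zero at the start; "wrist_torque": the same for the moment, N m; "grip_width": finger opening in m; "grasp_force": force on a finger pad.
Only numpy, scipy, OpenCV 4.12 (cv2) and the standard library are available. Lean on these libraries where they do the work, as an engineer would, in place of code of your own. Each camera call takes 0.05 s, during which the arm holds its last target. There are 200 camera calls.

## Task

Power up the desk: put a fingertip under the front lip of the cable box's wooden lid, swing the lid up and over past upright so that it rests leaning back on its own, without flinging it. Then press the marked end of the red rocker switch inside the box fully in, so that it is on. Do it all by pushing with the fingers: do not grip the lid, do not lift or shove the box, and leave the mug, pen cup and stapler where they stand.

Things in the scene. Friction and masses are not known exactly. Their poses are not given: they have to be found in the camera images.
- cable_box: white plastic cable box, loose on the desk on rubber feet, 2.0 kg in all; 140 mm deep (its x), 270 mm long (its y), 88 mm high without lid, 3 mm walls. Origin: centre of the underside; +z up, -x front (lip side, about to the robot's right), +x hinge side, +y the end nearer the robot. Inside is fixed a grey outlet strip, its top 53 mm above the desk; a white charger at its +y end rises to 79 mm
- lid (a joint): angle of the lid, rad: 0 closed (lying on the rim), grows as its front edge swings up and back; upright at 1.57, hinge stop at 1.95, leaning back. The hinge is nearly free, slightly damped: let go below about 1.5 the lid falls shut, beyond that it falls back on the stop by its own weight (0.3 kg; about 1.5 N lifts it at the lip)
- lid_hinge (a point): middle of the hinge axis, on the box's back rim (70 mm behind the box's centre, 88 mm above the desk); the axis runs along the box's y; the point's axes turn with the lid (those of the box when closed)
- lid_lip (a point): middle of the lid's lower front edge, 158 mm from the hinge axis; closed, it is 88 mm above the desk and 18 mm in front of the box's front wall: a lip along the whole front, free underneath, where a fingertip goes. Its axes turn with the lid: x towards the hinge, z out of the lid's top
- lid_frame: grey plastic frame, the underside of the lid, 158 mm deep by 274 mm long by 5 mm thick, its front edge is the lip. Origin and axes as point lid_hinge
- lid_panel: wooden panel, the top of the lid, 154 mm by 270 mm, 7 mm thick, lying on the frame; the lid is 12 mm thick in all. Origin and axes as point lid_hinge
- rocker (a joint): angle of the red rocker switch at the outlet strip's -y end (far from the robot), rad: 0 off, 0.42 on; a stiff switch that stays where it is left; fully on means its ON half is pressed flush. Rocker 34 mm long (along the box's y), 24 mm wide; pivot 74 mm from the box's centre along its -y, 55.5 mm above the desk. About 4 to 6 N at point rocker_on turns it on
- rocker_on (a point): the place to press: upper face of the rocker's ON half (white bar mark), 12 mm from the pivot towards the box's -y end. Off, the ON half rises outward at 24 degrees, its outer end 62 mm above the desk (this point at 60 mm); pressed fully it lies level at 55.5 mm, flush with its black bezel. Axes about those of the box
- mug: blue ceramic mug, 80 mm across, 95 mm high, handle on its +y side; origin at the centre of its underside; stands behind the hinge side of the box, leave alone
- pen_cup: dark steel pen cup, 76 mm across, 100 mm high, with pens up to about 170 mm; origin at the centre of its underside; stands behind the hinge side of the box, leave alone
- stapler: red and black stapler, 135 mm long (its x), 36 mm wide, 49 mm high; origin at the centre of its underside; lies in front of the box's lip, towards its far end, leave alone

How it is judged:
By the outcome, as a careful person would: the job done as asked, in the order asked, and still so for the second after the job is handed in, with the robot touching nothing.
It also fails if it takes over 48 s, if anything falls off the work surface, if the arm or the gripper's body presses on something with over 40 N, if the wrist force passes 120 N, or if a joint passes its speed limit or range.

## Working session

There is one attempt and no reset: what is moved stays moved. The work goes in short steps, Python scripts to look and compute and a tool call to move; the robot and the scene stay as the last step left them, time stands still between calls to the robot, and variables do not carry over. Pictures are saved under pics/ and viewed, at most 10 in all, crops included, and the job is handed in when it is done.

Besides the shell and the picture viewer there is one more tool, called after "Request:" in YAML: its name, and indented under it one key for each argument. jog_arm: Moves the arm, as the interface text tells. Its arguments: {"type":"object","properties":{"motion":{"type":"array"},"force":{"type":"number"}},"required":["motion"]}

```bash
mkdir -p pics; cat > h.py <<'E'
import numpy as np, cv2
from station import ctrl
def shot(n,fn=None):
    c=ctrl.camera(n); 
    if fn: cv2.imwrite('pics/'+fn,c['pixels'][:,:,::-1])
    np.savez('pics/'+n+'.npz',**c); return c
def cloud(c):
    f=240/np.tan(np.radians(c['fov_y'])/2); z=c['range_z']
    v,u=np.mgrid[:480,:640]
    P=np.stack([(u-c['cx'])*z/f,(v-c['cy'])*z/f,z],-1)
    R=cv2.Rodrigues(np.array(c['rvec'],float))[0]
    return (P-np.array(c['tvec']).ravel())@R
E
python3 - <<'E'
from h import *
a=shot('scene','s1.png');b=shot('side','d1.png')
print({k:a[k] for k in a if k not in('pixels','range_z')}); print({k:b[k] for k in b if k not in('pixels','range_z')})
print(ctrl.observe())
E
```

```text
{'fov_y': 46.14459824008922, 'cx': 323.4243868341228, 'cy': 244.45512433651913, 'rvec': array([ 1.87044828,  1.54993705, -0.69575675]), 'tvec': array([-0.14757172, -0.33088858,  1.62677399])}
{'fov_y': 45.93444689384043, 'cx': 319.7667003567682, 'cy': 236.31717107974552, 'rvec': array([ 2.23200904, -0.16272506,  0.06459593]), 'tvec': array([-0.617002  ,  0.14479123,  0.84618776])}
{'time_s': 0.1, 'joint_pos': array([-0.04172431,  0.70703142, -0.02761552,  1.48493384,  0.02202693,
        0.95087766, -0.07551345]), 'dq': array([ 0.00074848, -0.0021124 , -0.00142743, -0.00139519, -0.00021237,
        0.00024554, -0.0004699 ]), 'joint_torque': array([-1.01652397e-04, -8.84291911e+01,  1.23564016e+00, -2.36457235e+01,
        1.69519259e-02,  4.99342714e-03, -1.35922505e-06]), 'ee_pos': array([5.74778363e-01, 7.73653057e-06, 2.30883927e-01]), 'tcp_rot': array([-3.14064688e+00,  5.00010803e-05,  1.57082068e+00]), 'wrist_force': array([ 0.31216979, -0.31438339,  0.44580231]), 'wrist_torque': array([-0.01720705, -0.04932488, -0.02237802]), 'grasp_force': 0.0, 'grip_width': 0.08503973653839722}
```

View pics/s1.png

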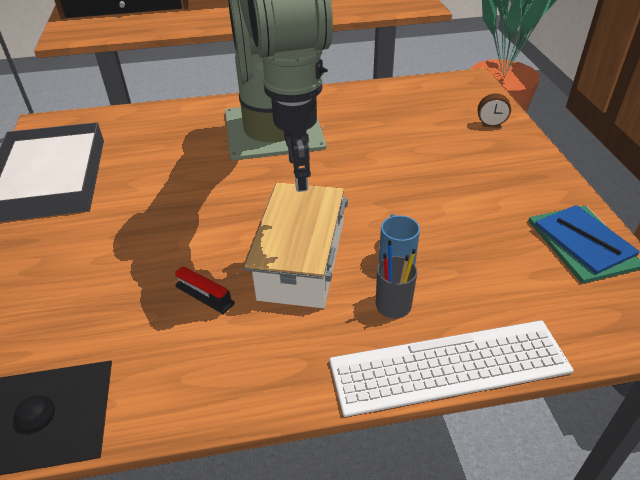

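View pics/d1.png

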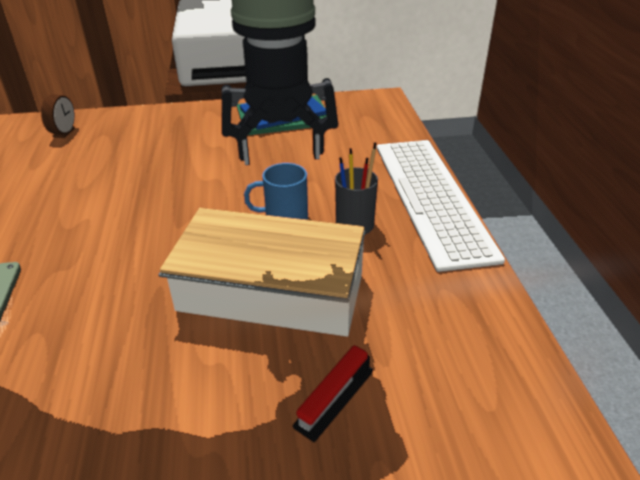

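The scene view shows the lid with corners near (275,184), (344,190), (327,273), (247,268). The stapler is in front of its far end, and the mug and pen cup stand behind. The side view looks at the lip. Next I'll measure the poses and look closely at the fingers.

```bash
python3 - <<'E'
from h import *
from station import ctrl
pts=[]
for n in('scene','side'):
    c=dict(np.load(f'pics/{n}.npz')); P=cloud(c); ok=c['range_z']>0
    m=ok&(abs(P[...,2]-.1)<.006)&(P[...,0]>.35)&(P[...,0]<.9)&(abs(P[...,1])<.3)
    hsv=cv2.cvtColor(c['pixels'],cv2.COLOR_RGB2HSV)
    k,l,s,_=cv2.connectedComponentsWithStats(m.astype(np.uint8)); i=1+s[1:,4].argmax()
    Q=P[l==i]; r=cv2.minAreaRect((Q[:,:2]*1000).astype(np.float32)); print(n,len(Q),Q[:,2].mean(),r,cv2.boxPoints(r).tolist())
    d=ok&(P[...,2]<.01)&(P[...,0]>.3)&(P[...,0]<.9); print('desk z',np.median(P[d][:,2]))
    # other objects
    for nm,mm in(('blue',(hsv[...,0]>95)&(hsv[...,0]<120)&(hsv[...,1]>90)),('red',((hsv[...,0]<4)|(hsv[...,0]>176))&(hsv[...,1]>200))):
        m2=ok&mm&(P[...,2]>.015)&(P[...,2]<.11)&(P[...,0]>.3)&(P[...,0]<.95)&(abs(P[...,1])<.45)
        Q=P[m2]; print(nm,len(Q),np.percentile(Q,[3,50,97],axis=0).round(3).tolist())
c=dict(np.load('pics/side.npz'))
a=cv2.resize(c['pixels'][60:180,190:370,::-1],None,fx=4,fy=4,interpolation=2)
cv2.imwrite('pics/grip.png',a); shot('wrist','w1.png')
E
```

```text
scene 6630 0.10116184811393099 ((546.0941772460938, 0.431640625), (165.84097290039062, 277.2258605957031), 70.38140106201172) [[387.686767578125, -31.134876251220703], [648.8192138671875, -124.21549987792969], [704.5015869140625, 31.998157501220703], [443.369140625, 125.07878112792969]]
desk z 0.0005164066752087113
blue 1431 [[0.553, 0.156, 0.036], [0.593, 0.204, 0.075], [0.693, 0.239, 0.097]]
red 640 [[0.572, -0.255, 0.039], [0.619, -0.209, 0.046], [0.72, 0.138, 0.09]]
side 13059 0.10105878329701143 ((542.6641845703125, -5.351417541503906), (163.3838653564453, 272.5987548828125), 70.1707534790039) [[386.7348937988281, -35.96443176269531], [643.1707153320312, -128.43487548828125], [698.593505859375, 25.2615966796875], [442.15765380859375, 117.73204040527344]]
desk z 0.0008130167648433694
blue 2248 [[0.527, 0.162, 0.028], [0.588, 0.178, 0.071], [0.625, 0.24, 0.096]]
red 1703 [[0.566, -0.259, 0.039], [0.608, -0.218, 0.046], [0.655, -0.172, 0.05]]
```

View pics/grip.png

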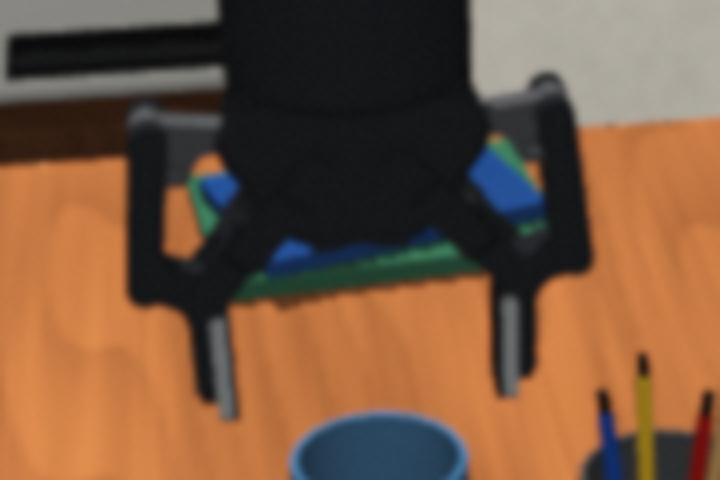

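View pics/w1.png

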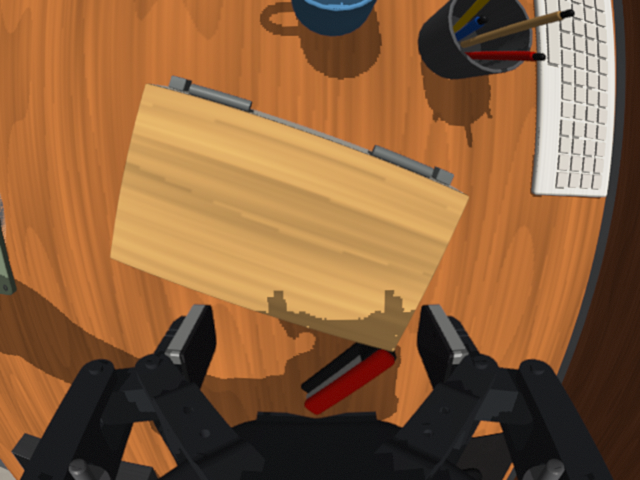

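The wrist view shows the hinge on the far side of the lid from the fingers, with the lip towards the fingers and the stapler below its right end. The tool can only point straight down. So I'll shut the fingers, press the pad edges lightly against the lip and raise it, then push under it as it opens. First I'll refine the box pose from its walls.

```bash
python3 - <<'E'
from h import *
for n in('scene','side'):
    c=dict(np.load(f'pics/{n}.npz')); P=cloud(c); ok=c['range_z']>0
    px=c['pixels'].astype(int); white=(px.max(-1)-px.min(-1)<25)&(px.max(-1)>110)
    near=(abs(P[...,0]-.545)<.22)&(abs(P[...,1])<.2)
    w=ok&near&white&(P[...,2]>.015)&(P[...,2]<.08)
    Q=P[w][:,:2]
    yaw=np.radians(70.3); X=np.array([np.cos(yaw),np.sin(yaw)]);Y=np.array([-X[1],X[0]])
    a=Q@X;b=Q@Y
    for nm,u,v in(('front',a,b),('end',b,a)):
        h,e=np.histogram(u,bins=np.arange(-.4,1,.003)); k=h.argmax(); m0=e[k]
        m=abs(u-m0-.0015)<.004
        if m.sum()>50:
            p=np.polyfit(v[m],u[m],1); print(n,nm,m.sum(),'slope',p[0],'at',np.median(u[m]),'v range',np.percentile(v[m],[2,98]))
    t=ok&near&(abs(P[...,2]-.1)<.004); a=P[t][:,:2]@X; b=P[t][:,:2]@Y
    print(n,'lid a',np.percentile(a,[.5,2,98,99.5]),'b',np.percentile(b,[.5,2,98,99.5]))
E
```

```text
scene front 291 slope 0.007362885941722118 at 0.2586070729842123 v range [-0.64867807 -0.3989769 ]
scene lid a [0.10561073 0.10816207 0.39388358 0.42327322] b [-0.65055693 -0.64750695 -0.38690062 -0.38001673]
side front 4838 slope 0.00011225661999720871 at 0.11771066738800512 v range [-0.64278185 -0.38512706]
side end 136 slope 0.4075211781403894 at -0.3894898489866891 v range [0.11555406 0.12013611]
side lid a [0.10245359 0.10349449 0.36143924 0.41208245] b [-0.64673527 -0.64347278 -0.38367468 -0.37904236]
```

Request:
jog_arm:
  motion:
    - {"claw": 0,"x": 0,"y": 0,"z": 0,"roll": 0.109}
    - {"claw": 0,"x": 0,"y": 0,"z": 0,"roll": 0.109}
    - {"claw": 0,"x": 0,"y": 0,"z": 0,"roll": 0}
    - {"claw": 0,"x": 0,"y": 0,"z": 0,"roll": 0}
    - {"claw": 0,"x": 0,"y": 0,"z": 0,"roll": 0}

```text
time_s: 0.78
ee_pos: [0.575, -0.0001, 0.2312]
tcp_rot: [-3.141, -0.0, 1.231]
wrist_force: [-0.0, 0.3, -1.2]
grip_width: -0.0002
grasp_force: 0.0
```

Request:
jog_arm:
  motion:
    - {"claw": 0,"x": -0.92,"y": -0.2}
    - {"claw": 0,"x": -0.92,"y": -0.2}
    - {"claw": 0,"x": -0.92,"y": -0.2}
    - {"claw": 0,"x": -0.92,"y": -0.2}
    - {"claw": 0,"x": -0.92,"y": -0.2}
    - {"claw": 0,"x": -0.92,"y": -0.2}
    - {"claw": 0,"x": -0.92,"y": -0.15}
    - {"claw": 0,"x": 0,"y": 0}
    - {"claw": 0}

```text
invalid input at $.motion[0]: expected keys claw, x, y, z, roll
```

Request:
jog_arm:
  motion:
    - {"claw": 0,"z": 0.95}
    - {"claw": 0,"z": 0.95}
    - {"claw": 0,"z": 0.95}
    - {"claw": 0,"z": 0.95}
    - {"claw": 0,"z": 0.95}
    - {"claw": 0,"z": 0.95}
    - {"claw": 0,"z": 0.95}
    - {"claw": 0,"z": 0.8}
    - {"claw": 0}
    - {"claw": 0}

```text
invalid input at $.motion[0]: expected keys claw, x, y, z, roll
```

```bash
python3 - <<'E'
from h import *
c=shot('wrist'); cv2.imwrite('pics/w2.png',cv2.resize(c['pixels'][130:,120:520,::-1],None,fx=1.6,fy=1.6))
o=ctrl.observe();X=np.array([.3371,.9415]);Y=np.array([-.9415,.3371]);p=o['ee_pos'];print(p,p[:2]@X,p[:2]@Y,o['tcp_rot'],o['wrist_force'])
E
```

```text
[ 5.74961694e-01 -9.51918469e-05  2.31269671e-01] 0.19372996399329953 -0.5413585242673834 [-3.14145691e+00 -4.95566221e-05  1.22997915e+00] [-0.1879557   0.24764562  0.40163156]
```

View pics/w2.png

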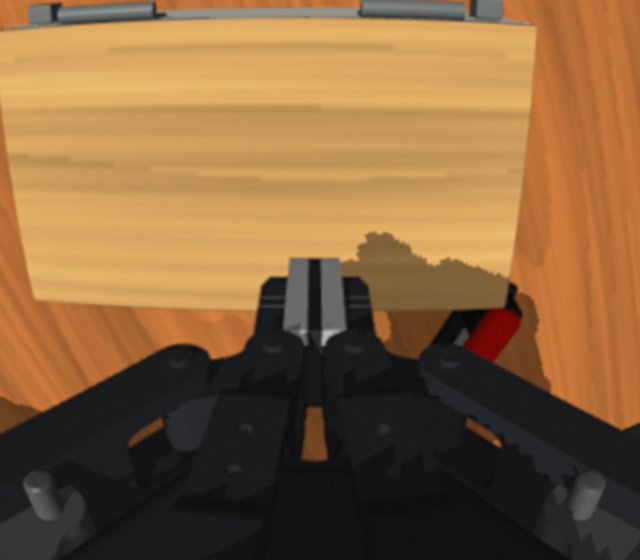

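Both moves were refused because every row needs all five keys, so nothing moved. The picture shows the shut fingers at (315,295) square to the lid, the lip edge at about row 308 and the stapler at (490,330). I'll resend with full rows.

Request:
jog_arm:
  motion:
    - {"claw": 0,"x": -0.92,"y": -0.2,"z": 0,"roll": 0}
    - {"claw": 0,"x": -0.92,"y": -0.2,"z": 0,"roll": 0}
    - {"claw": 0,"x": -0.92,"y": -0.2,"z": 0,"roll": 0}
    - {"claw": 0,"x": -0.92,"y": -0.2,"z": 0,"roll": 0}
    - {"claw": 0,"x": -0.92,"y": -0.2,"z": 0,"roll": 0}
    - {"claw": 0,"x": -0.92,"y": -0.2,"z": 0,"roll": 0}
    - {"claw": 0,"x": -0.92,"y": -0.15,"z": 0,"roll": 0}
    - {"claw": 0,"x": 0,"y": 0,"z": 0,"roll": 0}
    - {"claw": 0,"x": 0,"y": 0,"z": 0,"roll": 0}

```text
time_s: 1.95
ee_pos: [0.5065, -0.1119, 0.2313]
tcp_rot: [-3.142, -0.0, 1.229]
wrist_force: [0.0, -0.4, 0.4]
grip_width: 0.0001
grasp_force: 0.0
```

Request:
jog_arm:
  motion:
    - {"claw": 0,"x": 0,"y": 0,"z": 0.95,"roll": 0}
    - {"claw": 0,"x": 0,"y": 0,"z": 0.95,"roll": 0}
    - {"claw": 0,"x": 0,"y": 0,"z": 0.95,"roll": 0}
    - {"claw": 0,"x": 0,"y": 0,"z": 0.95,"roll": 0}
    - {"claw": 0,"x": 0,"y": 0,"z": 0.95,"roll": 0}
    - {"claw": 0,"x": 0,"y": 0,"z": 0.95,"roll": 0}
    - {"claw": 0,"x": 0,"y": 0,"z": 0.95,"roll": 0}
    - {"claw": 0,"x": 0,"y": 0,"z": 0.8,"roll": 0}
    - {"claw": 0,"x": 0,"y": 0,"z": 0,"roll": 0}
    - {"claw": 0,"x": 0,"y": 0,"z": 0,"roll": 0}

```text
time_s: 3.2
ee_pos: [0.5066, -0.112, 0.0828]
tcp_rot: [3.141, -0.0, 1.229]
wrist_force: [0.4, -0.0, -0.2]
grip_width: 0.0001
grasp_force: 0.0
```

```bash
cat >> h.py <<'E'
X=np.array([.3371,.9415]);Y=np.array([-.9415,.3371])
def st():
    o=ctrl.observe();p=o['ee_pos'];f=o['wrist_force'];print('t',o['time_s'],'a,b,z',p[:2]@X,p[:2]@Y,p[2],'yaw',o['tcp_rot'][2],'f a,b,z',f[:2]@X,f[:2]@Y,f[2])
E
python3 - <<'E'
from h import *
st(); c=shot('side'); cv2.imwrite('pics/d2.png',cv2.resize(c['pixels'][160:360,130:400,::-1],None,fx=2.9,fy=2.9,interpolation=2))
E
```

```text
t 3.2 a,b,z 0.06533926660639457 -0.5147483169618692 0.08278755805393025 yaw 1.2288460937683001 f a,b,z 0.08839403441241436 -0.3607904566375061 -0.24650261300134874
```

View pics/d2.png

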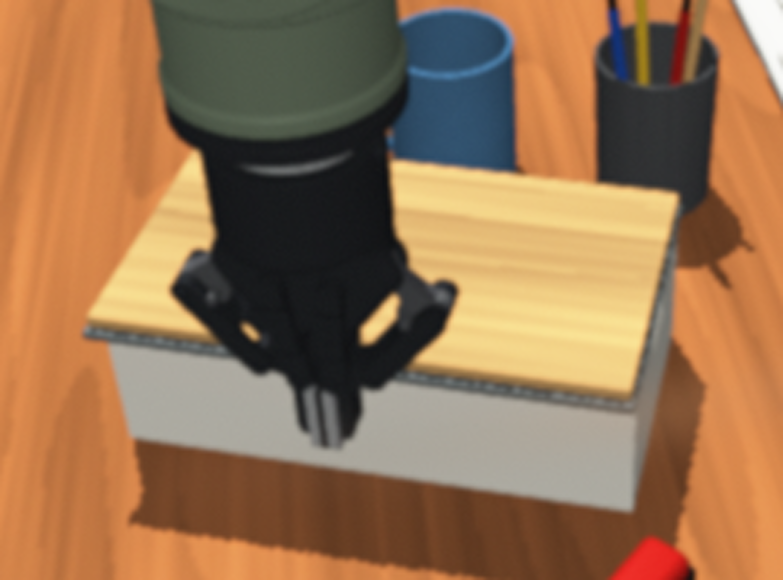

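The fingers hang in front of the lip, at about (325,440), and are clear of everything. Now I'll close in gently.

Request:
jog_arm:
  motion:
    - {"claw": 0,"x": 0.5,"y": 0,"z": 0,"roll": 0}
    - {"claw": 0,"x": 0.4,"y": 0,"z": 0,"roll": 0}
    - {"claw": 0,"x": 0,"y": 0,"z": 0,"roll": 0}

```text
time_s: 3.62
ee_pos: [0.5126, -0.0943, 0.0824]
tcp_rot: [3.141, -0.0, 1.23]
wrist_force: [0.2, -0.5, 0.5]
grip_width: 0.0002
grasp_force: 0.0
```

Request:
jog_arm:
  motion:
    - {"claw": 0,"x": 0.15,"y": 0,"z": 0,"roll": 0}
    - {"claw": 0,"x": 0,"y": 0,"z": 0,"roll": 0}

```text
time_s: 3.88
ee_pos: [0.5134, -0.0924, 0.0823]
tcp_rot: [-3.142, 0.0, 1.228]
wrist_force: [0.2, -0.1, 0.4]
grip_width: -0.0003
grasp_force: 0.0
```

Request:
jog_arm:
  motion:
    - {"claw": 0,"x": 0.1,"y": 0,"z": 0,"roll": 0}
    - {"claw": 0,"x": 0,"y": 0,"z": 0,"roll": 0}

```text
time_s: 4.12
ee_pos: [0.514, -0.0907, 0.0823]
tcp_rot: [-3.141, 0.0, 1.228]
wrist_force: [-0.1, -1.4, -0.2]
grip_width: 0.0001
grasp_force: 0.4
```

Request:
jog_arm:
  motion:
    - {"claw": 0,"x": 0.04,"y": 0,"z": 0,"roll": 0}
    - {"claw": 0,"x": 0,"y": 0,"z": 0,"roll": 0}

```text
time_s: 4.38
ee_pos: [0.514, -0.0906, 0.0823]
tcp_rot: [-3.141, 0.001, 1.228]
wrist_force: [-2.2, -5.3, 0.9]
grip_width: 0.0003
grasp_force: 2.9
```

Request:
jog_arm:
  motion:
    - {"claw": 0,"x": 0.04,"y": 0,"z": 0,"roll": 0}
    - {"claw": 0,"x": 0,"y": 0,"z": 0,"roll": 0}

```text
time_s: 4.62
ee_pos: [0.514, -0.0905, 0.0823]
tcp_rot: [-3.141, 0.002, 1.227]
wrist_force: [-3.4, -10.3, 1.7]
grip_width: -0.0001
grasp_force: 5.1
```

Request:
jog_arm:
  motion:
    - {"claw": 0,"x": -0.02,"y": 0,"z": -0.05,"roll": 0}
    - {"claw": 0,"x": 0,"y": 0,"z": -0.1,"roll": 0}
    - {"claw": 0,"x": 0,"y": 0,"z": -0.1,"roll": 0}
    - {"claw": 0,"x": 0,"y": 0,"z": 0,"roll": 0}

```text
time_s: 5.12
ee_pos: [0.5141, -0.0904, 0.0873]
tcp_rot: [-3.141, 0.001, 1.227]
wrist_force: [-2.3, -6.9, -2.2]
grip_width: 0.0001
grasp_force: 3.5
```

```bash
cat >> h.py <<'E'
def lip():
    "height of panel top / lid angle from side view depth near contact end parts of the lid"
    c=shot('side'); P=cloud(c); a=P[...,:2]@X; b=P[...,:2]@Y; z=P[...,2]; hsv=cv2.cvtColor(c['pixels'],cv2.COLOR_RGB2HSV)
    m=(c['range_z']>0)&(a>.09)&(a<.24)&(((b>-.475)&(b<-.39))|((b>-.63)&(b<-.575)))&(z>.093)&(z<.3)
    if m.sum()>100:
        p=np.polyfit(a[m],z[m],1); print('lid angle deg',-np.degrees(np.arctan(p[0])),'n',m.sum(),'min a',np.percentile(a[m],1),'zmax',np.percentile(z[m],99))
    w=(c['range_z']>0)&(a>.11)&(a<.126)&(b>-.62)&(b<-.41)&(z>.015)&(z<.06); print('front wall a',np.median(a[w]))
    return c
E
python3 -c "
from h import *
st();lip()"
```

```text
t 5.125 a,b,z 0.08818103409895142 -0.5144820072484083 0.08731102324698203 yaw 1.2274227894851315 f a,b,z -7.300483218449407 -0.12118843362658581 -2.169713092084661
lid angle deg 1.1377435800271585 n 4275 min a 0.09872112557551935 zmax 0.10810137011561807
front wall a 0.11771972933777249
```

Friction lifts the lip and the box hasn't moved. I'll keep following the arc.

Request:
jog_arm:
  motion:
    - {"claw": 0,"x": 0.005,"y": 0,"z": -0.15,"roll": 0}
    - {"claw": 0,"x": 0.01,"y": 0,"z": -0.15,"roll": 0}
    - {"claw": 0,"x": 0.014,"y": 0,"z": -0.15,"roll": 0}
    - {"claw": 0,"x": 0.02,"y": 0,"z": -0.15,"roll": 0}
    - {"claw": 0,"x": 0,"y": 0,"z": 0,"roll": 0}

```text
time_s: 5.8
ee_pos: [0.5144, -0.0895, 0.0994]
tcp_rot: [-3.141, 0.001, 1.227]
wrist_force: [-2.0, -7.0, -1.8]
grip_width: 0.0
grasp_force: 3.5
```

```bash
python3 -c "
from h import *
st();lip()"
```

```text
t 5.8 a,b,z 0.08914770940658036 -0.5144391799281293 0.09937579479010514 yaw 1.2274118835110575 f a,b,z -7.314770593313343 -0.4480772368252448 -1.8088015931117634
lid angle deg 5.595807080939135 n 3890 min a 0.09911321346536459 zmax 0.17436044480799467
front wall a 0.11775011610720512
```

Request:
jog_arm:
  motion:
    - {"claw": 0,"x": 0.038,"y": 0,"z": -0.3,"roll": 0}
    - {"claw": 0,"x": 0.05,"y": 0,"z": -0.3,"roll": 0}
    - {"claw": 0,"x": 0.062,"y": 0,"z": -0.3,"roll": 0}
    - {"claw": 0,"x": 0.075,"y": 0,"z": -0.3,"roll": 0}
    - {"claw": 0,"x": 0.087,"y": 0,"z": -0.3,"roll": 0}
    - {"claw": 0,"x": 0.1,"y": 0,"z": -0.3,"roll": 0}
    - {"claw": 0,"x": 0,"y": 0,"z": 0,"roll": 0}

```text
time_s: 6.72
ee_pos: [0.5172, -0.0815, 0.1356]
tcp_rot: [-3.142, 0.001, 1.228]
wrist_force: [-1.6, -5.3, -0.2]
grip_width: 0.0001
grasp_force: 3.0
```

```bash
python3 -c "
from h import *
st();lip()"
```

```text
t 6.725 a,b,z 0.09764587531609462 -0.5144426498748835 0.13559394554005588 yaw 1.2277599232288492 f a,b,z -5.569386820254655 -0.2517749637361722 -0.20282341878389587
lid angle deg 25.181845505557174 n 2983 min a 0.09220879461042389 zmax 0.23355745855566207
front wall a 0.11776185317481515
```

Request:
jog_arm:
  motion:
    - {"claw": 0,"x": 0.14,"y": 0,"z": -0.345,"roll": 0}
    - {"claw": 0,"x": 0.14,"y": 0,"z": -0.345,"roll": 0}
    - {"claw": 0,"x": 0.16,"y": 0,"z": -0.305,"roll": 0}
    - {"claw": 0,"x": 0.16,"y": 0,"z": -0.305,"roll": 0}
    - {"claw": 0,"x": 0.185,"y": 0,"z": -0.29,"roll": 0}
    - {"claw": 0,"x": 0.185,"y": 0,"z": -0.29,"roll": 0}
    - {"claw": 0,"x": 0.21,"y": 0,"z": -0.275,"roll": 0}
    - {"claw": 0,"x": 0.21,"y": 0,"z": -0.275,"roll": 0}
    - {"claw": 0,"x": 0,"y": 0,"z": 0,"roll": 0}

```text
time_s: 7.9
ee_pos: [0.5269, -0.0548, 0.1842]
tcp_rot: [3.141, 0.0, 1.228]
wrist_force: [-1.7, -4.8, 3.7]
grip_width: -0.0001
grasp_force: 2.7
```

```bash
python3 -c "
from h import *
st();lip()"
```

```text
t 7.9 a,b,z 0.1260568364306405 -0.5144978454363874 0.18421529935263642 yaw 1.228322382921299 f a,b,z -5.07880458423136 0.018206361706943664 3.71088389047818
lid angle deg 55.69026918229343 n 1764 min a 0.1131086361002793 zmax 0.28594483514970576
front wall a 0.11775467814840346
```

Request:
jog_arm:
  motion:
    - {"claw": 0,"x": 0.23,"y": 0,"z": -0.29,"roll": 0}
    - {"claw": 0,"x": 0.23,"y": 0,"z": -0.27,"roll": 0}
    - {"claw": 0,"x": 0.25,"y": 0,"z": -0.25,"roll": 0}
    - {"claw": 0,"x": 0.25,"y": 0,"z": -0.23,"roll": 0}
    - {"claw": 0,"x": 0.27,"y": 0,"z": -0.21,"roll": 0}
    - {"claw": 0,"x": 0.27,"y": 0,"z": -0.2,"roll": 0}
    - {"claw": 0,"x": 0.29,"y": 0,"z": -0.18,"roll": 0}
    - {"claw": 0,"x": 0.29,"y": 0,"z": -0.17,"roll": 0}
    - {"claw": 0,"x": 0,"y": 0,"z": 0,"roll": 0}

```text
time_s: 9.07
ee_pos: [0.541, -0.015, 0.2201]
tcp_rot: [3.141, -0.0, 1.229]
wrist_force: [-0.4, 0.8, -0.6]
grip_width: 0.0006
grasp_force: 0.5
```

```bash
python3 - <<'E'
from h import *
st();c=lip()
cv2.imwrite('pics/d3.png',cv2.resize(c['pixels'][60:360,120:440,::-1],None,fx=2,fy=2,interpolation=2))
E
```

```text
t 9.075 a,b,z 0.16829456602615414 -0.5144107800169762 0.22006242740445725 yaw 1.2289281095685807 f a,b,z 0.5874712590287404 0.6750197079673433 -0.6005127051802794
lid angle deg 62.68553575979791 n 4157 min a 0.15627733164153348 zmax 0.29714778676992737
front wall a 0.11774426637850269
```

View pics/d3.png

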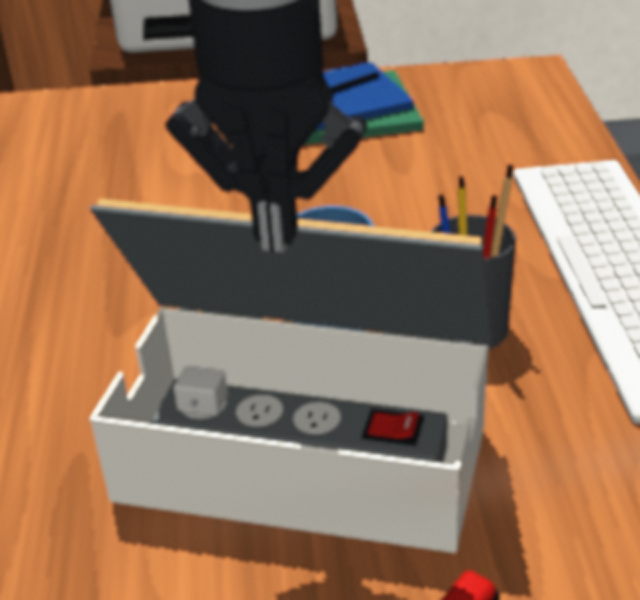

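The lid is at about 60° on the finger edge at (270,235), and the box hasn't moved. The rocker is in view at (393,427). I'll keep going.

Request:
jog_arm:
  motion:
    - {"claw": 0,"x": 0.3,"y": 0,"z": -0.1,"roll": 0}
    - {"claw": 0,"x": 0.3,"y": 0,"z": -0.1,"roll": 0}
    - {"claw": 0,"x": 0.3,"y": 0,"z": -0.05,"roll": 0}
    - {"claw": 0,"x": 0.3,"y": 0,"z": 0,"roll": 0}
    - {"claw": 0,"x": 0.3,"y": 0,"z": 0,"roll": 0}
    - {"claw": 0,"x": 0.3,"y": 0,"z": 0,"roll": 0}
    - {"claw": 0,"x": 0.25,"y": 0,"z": 0,"roll": 0}
    - {"claw": 0,"x": 0.25,"y": 0,"z": 0,"roll": 0}
    - {"claw": 0,"x": 0,"y": 0,"z": 0,"roll": 0}

```text
time_s: 10.25
ee_pos: [0.5563, 0.0283, 0.2248]
tcp_rot: [-3.141, -0.0, 1.229]
wrist_force: [0.1, -0.3, 0.6]
grip_width: -0.0003
grasp_force: 0.1
```

```bash
cat >> h.py <<'E'
def under():
    c=shot('side');P=cloud(c);a=P[...,:2]@X;b=P[...,:2]@Y;z=P[...,2]
    m=(c['range_z']>0)&(a>.15)&(a<.36)&(((b>-.46)&(b<-.39))|((b>-.63)&(b<-.57)))&(z>.12)&(z<.22)&(c['pixels'].max(-1)<95)
    p=np.polyfit(z[m],a[m],1); print('under n',m.sum(),'angle',90+np.degrees(np.arctan(p[0])),'a at hinge z',np.polyval(p,.088))
    w=(c['range_z']>0)&(a>.11)&(a<.126)&(b>-.62)&(b<-.41)&(z>.015)&(z<.06); print('front wall a',np.median(a[w]))
    return c
E
python3 - <<'E'
from h import *
st();under()
E
```

```text
t 10.25 a,b,z 0.21421424764820318 -0.5142202262459779 0.224784111223567 yaw 1.2288656588540845 f a,b,z -0.23957051756366707 -0.2437499053948522 0.5868377681523752
under n 4083 angle 78.35295200147434 a at hinge z 0.25801253371574717
front wall a 0.11773155125413501
```

Request:
jog_arm:
  motion:
    - {"claw": 0,"x": 0.15,"y": 0,"z": 0,"roll": 0}
    - {"claw": 0,"x": 0.15,"y": 0,"z": 0,"roll": 0}
    - {"claw": 0,"x": 0.15,"y": 0,"z": 0,"roll": 0}
    - {"claw": 0,"x": 0.15,"y": 0,"z": 0,"roll": 0}
    - {"claw": 0,"x": 0.1,"y": 0,"z": 0,"roll": 0}
    - {"claw": 0,"x": 0.1,"y": 0,"z": 0,"roll": 0}
    - {"claw": 0,"x": 0.1,"y": 0,"z": 0,"roll": 0}
    - {"claw": 0,"x": 0.1,"y": 0,"z": 0,"roll": 0}

```text
time_s: 11.3
ee_pos: [0.563, 0.0469, 0.2249]
tcp_rot: [-3.141, 0.0, 1.228]
wrist_force: [-0.2, 0.1, -0.2]
grip_width: -0.0003
grasp_force: 0.0
```

Request:
jog_arm:
  motion:
    - {"claw": 0,"x": 0.1,"y": 0,"z": 0,"roll": 0}
    - {"claw": 0,"x": 0.1,"y": 0,"z": 0,"roll": 0}
    - {"claw": 0,"x": 0.1,"y": 0,"z": 0,"roll": 0}
    - {"claw": 0,"x": 0.1,"y": 0,"z": 0,"roll": 0}
    - {"claw": 0,"x": 0.1,"y": 0,"z": 0,"roll": 0}
    - {"claw": 0,"x": 0.1,"y": 0,"z": 0,"roll": 0}

```text
time_s: 12.05
ee_pos: [0.567, 0.0582, 0.2249]
tcp_rot: [-3.141, 0.0, 1.228]
wrist_force: [0.4, -1.0, 0.0]
grip_width: -0.0
grasp_force: 0.0
```

```bash
python3 - <<'E'
from h import *
st();under()
E
```

```text
t 12.05 a,b,z 0.24594176605145554 -0.5142571210784392 0.22488305249052776 yaw 1.2283037682338116 f a,b,z -0.8196207398633552 -0.6752102323558399 0.04664981962297525
under n 4945 angle 97.03298534788446 a at hinge z 0.2575887157051153
front wall a 0.11772618520344784
```

Request:
jog_arm:
  motion:
    - {"claw": 0,"x": 0,"y": 0,"z": 0,"roll": 0}
    - {"claw": 0,"x": -0.5,"y": 0.4,"z": 0,"roll": 0}
    - {"claw": 0,"x": -0.6,"y": 0.8,"z": 0,"roll": 0}
    - {"claw": 0,"x": -0.6,"y": 0.8,"z": 0,"roll": 0}
    - {"claw": 0,"x": -0.6,"y": 0.8,"z": 0,"roll": 0}
    - {"claw": 0,"x": -0.6,"y": 0.8,"z": 0,"roll": 0}
    - {"claw": 0,"x": 0,"y": 0.6,"z": 0,"roll": 0}
    - {"claw": 0,"x": 0,"y": 0,"z": 0,"roll": 0}

```text
time_s: 13.1
ee_pos: [0.6269, -0.026, 0.2245]
tcp_rot: [-3.141, 0.0, 1.227]
wrist_force: [-0.9, 0.5, -1.4]
grip_width: -0.0002
grasp_force: 0.0
```

```bash
python3 - <<'E'
from h import *
st();c=under();d=shot('scene')
for c in(c,d):
    P=cloud(c);hsv=cv2.cvtColor(c['pixels'],cv2.COLOR_RGB2HSV)
    a=P[...,:2]@X;b=P[...,:2]@Y;z=P[...,2]
    m=(c['range_z']>0)&(abs(a-.188)<.04)&(abs(b+.59)<.05)&(z>.04)&(z<.08)&((hsv[...,0]<6)|(hsv[...,0]>174))&(hsv[...,1]>150)
    if m.sum()>10: print('rocker',m.sum(),np.percentile(a[m],[2,50,98]),np.percentile(b[m],[2,50,98]),np.percentile(z[m],[2,50,98]))
w=shot('wrist'); cv2.imwrite('pics/w3.png',w['pixels'][:,:,::-1])
E
```

```text
t 13.1 a,b,z 0.18679962411072723 -0.5989585600992046 0.22451965237684018 yaw 1.227157365271517 f a,b,z 0.17774966087194707 1.0640163378059027 -1.3946018225000198
under n 4679 angle 111.68800241406754 a at hinge z 0.2570552153508083
front wall a 0.11771365595239484
rocker 272 [0.17405944 0.18638769 0.20128781] [-0.60274401 -0.58472907 -0.56875386] [0.05381666 0.05704064 0.06325973]
rocker 137 [0.17574301 0.18855613 0.20060242] [-0.60405539 -0.58392773 -0.56692542] [0.05330105 0.05709477 0.06437092]
```

View pics/w3.png

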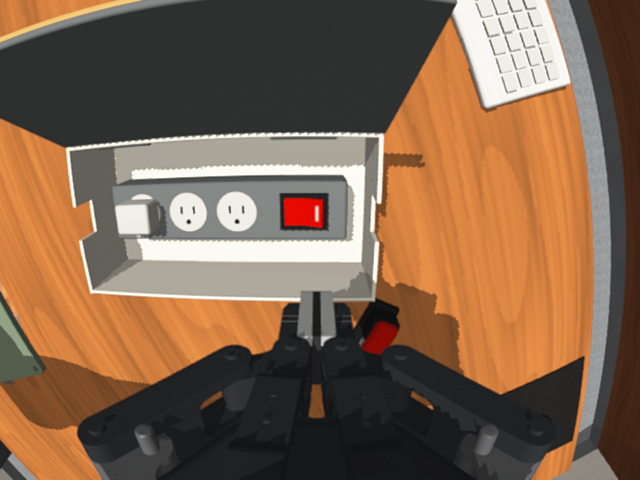

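The lid rests on its stop at 111.7°. The rocker is at (303,212) with its white bar on the far end, and the measured point matches the geometry, about 2 mm from the TCP. Descending.

Request:
jog_arm:
  motion:
    - {"claw": 0,"x": 0.05,"y": -0.1,"z": 0.9,"roll": 0}
    - {"claw": 0,"x": 0,"y": 0,"z": 0.9,"roll": 0}
    - {"claw": 0,"x": 0,"y": 0,"z": 0.9,"roll": 0}
    - {"claw": 0,"x": 0,"y": 0,"z": 0.9,"roll": 0}
    - {"claw": 0,"x": 0,"y": 0,"z": 0.9,"roll": 0}
    - {"claw": 0,"x": 0,"y": 0,"z": 0.9,"roll": 0}
    - {"claw": 0,"x": 0,"y": 0,"z": 0.9,"roll": 0}
    - {"claw": 0,"x": 0,"y": 0,"z": 0.9,"roll": 0}
    - {"claw": 0,"x": 0,"y": 0,"z": 0.5,"roll": 0}
    - {"claw": 0,"x": 0,"y": 0,"z": 0,"roll": 0}

```text
time_s: 14.5
ee_pos: [0.6249, -0.0231, 0.0703]
tcp_rot: [-3.141, 0.0, 1.228]
wrist_force: [0.7, 0.0, -0.1]
grip_width: 0.0004
grasp_force: 0.0
```

Request:
jog_arm:
  motion:
    - {"claw": 0,"x": 0,"y": 0,"z": 0.1,"roll": 0}
    - {"claw": 0,"x": 0,"y": 0,"z": 0.1,"roll": 0}
    - {"claw": 0,"x": 0,"y": 0,"z": 0.05,"roll": 0}
    - {"claw": 0,"x": 0,"y": 0,"z": 0,"roll": 0}

```text
time_s: 15.0
ee_pos: [0.6251, -0.0231, 0.0659]
tcp_rot: [3.142, -0.0, 1.228]
wrist_force: [-0.1, -0.2, -0.1]
grip_width: -0.0002
grasp_force: 0.0
```

Request:
jog_arm:
  motion:
    - {"claw": 0,"x": 0,"y": 0,"z": 0.1,"roll": 0}
    - {"claw": 0,"x": 0,"y": 0,"z": 0.05,"roll": 0}
    - {"claw": 0,"x": 0,"y": 0,"z": 0,"roll": 0}

```text
time_s: 15.38
ee_pos: [0.6251, -0.0231, 0.0628]
tcp_rot: [-3.141, 0.0, 1.228]
wrist_force: [-0.1, -0.2, -0.4]
grip_width: 0.0002
grasp_force: 0.0
```

Request:
jog_arm:
  motion:
    - {"claw": 0,"x": 0,"y": 0,"z": 0.1,"roll": 0}
    - {"claw": 0,"x": 0,"y": 0,"z": 0.05,"roll": 0}
    - {"claw": 0,"x": 0,"y": 0,"z": 0,"roll": 0}

```text
time_s: 15.75
ee_pos: [0.6251, -0.0232, 0.0598]
tcp_rot: [-3.142, -0.0, 1.228]
wrist_force: [0.8, -0.9, 2.5]
grip_width: -0.0001
grasp_force: 0.9
```

Request:
jog_arm:
  motion:
    - {"claw": 0,"x": 0,"y": 0,"z": 0.1,"roll": 0}
    - {"claw": 0,"x": 0,"y": 0,"z": 0.05,"roll": 0}
    - {"claw": 0,"x": 0,"y": 0,"z": 0,"roll": 0}

```text
time_s: 16.12
ee_pos: [0.625, -0.0231, 0.0567]
tcp_rot: [-3.141, 0.0, 1.228]
wrist_force: [1.3, -0.2, 1.0]
grip_width: 0.0003
grasp_force: 0.6
```

Request:
jog_arm:
  motion:
    - {"claw": 0,"x": 0,"y": 0,"z": 0.06,"roll": 0}
    - {"claw": 0,"x": 0,"y": 0,"z": 0,"roll": 0}

```text
time_s: 16.38
ee_pos: [0.625, -0.0231, 0.0556]
tcp_rot: [-3.141, 0.0, 1.228]
wrist_force: [1.6, 0.2, 3.1]
grip_width: -0.0001
grasp_force: 1.1
```

Request:
jog_arm:
  motion:
    - {"claw": 0,"x": 0,"y": 0,"z": 0.06,"roll": 0}
    - {"claw": 0,"x": 0,"y": 0,"z": 0,"roll": 0}

```text
time_s: 16.62
ee_pos: [0.6251, -0.0231, 0.0554]
tcp_rot: [3.141, -0.0, 1.228]
wrist_force: [-3.6, -0.1, 19.7]
grip_width: 0.0003
grasp_force: 10.0
```

The force rose to 19.7 N with the tip at 55.4 mm, so the rocker is flush at its stop. Retreating straight up and checking.

Request:
jog_arm:
  motion:
    - {"claw": 0,"x": 0,"y": 0,"z": -0.3,"roll": 0}
    - {"claw": 0,"x": 0,"y": 0,"z": -0.8,"roll": 0}
    - {"claw": 0,"x": 0,"y": 0,"z": -0.9,"roll": 0}
    - {"claw": 0,"x": 0,"y": 0,"z": -0.9,"roll": 0}
    - {"claw": 0,"x": 0,"y": 0,"z": -0.9,"roll": 0}
    - {"claw": 0,"x": 0,"y": 0,"z": -0.9,"roll": 0}
    - {"claw": 0,"x": 0,"y": 0,"z": -0.9,"roll": 0}
    - {"claw": 0,"x": 0,"y": 0,"z": -0.9,"roll": 0}
    - {"claw": 0,"x": 0,"y": 0,"z": -0.9,"roll": 0}
    - {"claw": 0,"x": 0,"y": 0,"z": 0,"roll": 0}

```text
time_s: 17.88
ee_pos: [0.6255, -0.0232, 0.2042]
tcp_rot: [3.139, -0.001, 1.228]
wrist_force: [-0.6, 0.4, -1.0]
grip_width: -0.0001
grasp_force: 0.0
```

```bash
python3 - <<'E'
from h import *
st();c=under();d=shot('scene')
for c in(c,d):
    P=cloud(c);hsv=cv2.cvtColor(c['pixels'],cv2.COLOR_RGB2HSV)
    a=P[...,:2]@X;b=P[...,:2]@Y;z=P[...,2]
    m=(c['range_z']>0)&(abs(a-.188)<.02)&(abs(b+.586)<.025)&(z>.04)&(z<.08)&((hsv[...,0]<6)|(hsv[...,0]>174))&(hsv[...,1]>150)
    p=np.polyfit(b[m],z[m],1);print('rocker',m.sum(),'slope z/b',p[0],'outer z',np.polyval(p,-.598))
s=np.hstack([cv2.resize(x['pixels'][y0:y0+150,x0:x0+150,::-1],(400,400)) for x,y0,x0 in((dict(np.load('pics/side.npz')),190,220),(d,170,230))]); cv2.imwrite('pics/fin.png',s)
E
```

```text
t 17.875 a,b,z 0.1890533699409049 -0.5967667738138746 0.20419597751734408 yaw 1.2283593553969916 f a,b,z 0.16463149911827885 0.6498670893634989 -0.9651419874193257
under n 4431 angle 104.57704799173771 a at hinge z 0.2654253306113992
front wall a 0.11774168406366821
rocker 287 slope z/b 0.1666932284177782 outer z 0.055906087289508744
rocker 169 slope z/b 0.16890028931739345 outer z 0.05630896168896814
```

View pics/fin.png

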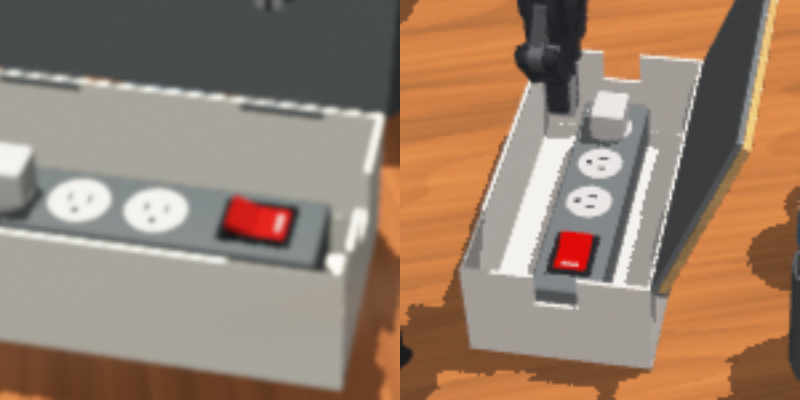

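The ON half is flush, with the white bar level at (281,224) and the other half raised. I'll move clear and confirm the lid angle, since the gripper spoiled that last fit.

Request:
jog_arm:
  motion:
    - {"claw": 0,"x": -0.8,"y": 0,"z": -0.8,"roll": 0}
    - {"claw": 0,"x": -0.8,"y": 0,"z": -0.8,"roll": 0}
    - {"claw": 0,"x": -0.8,"y": 0,"z": -0.8,"roll": 0}
    - {"claw": 0,"x": -0.8,"y": 0,"z": -0.5,"roll": 0}
    - {"claw": 0,"x": 0,"y": 0,"z": 0,"roll": 0}
    - {"claw": 0,"x": 0,"y": 0,"z": 0,"roll": 0}

```text
time_s: 18.73
ee_pos: [0.6036, -0.0829, 0.26]
tcp_rot: [-3.141, -0.0, 1.229]
wrist_force: [0.2, 1.0, -0.2]
grip_width: 0.0001
grasp_force: 0.0
```

```bash
python3 - <<'E'
from h import *
st();c=under()
P=cloud(c);hsv=cv2.cvtColor(c['pixels'],cv2.COLOR_RGB2HSV);a=P[...,:2]@X;b=P[...,:2]@Y;z=P[...,2]
m=(c['range_z']>0)&(abs(a-.188)<.012)&(b<-.588)&(b>-.602)&(z>.04)&(z<.08)&(hsv[...,1]>120)
print('ON half',m.sum(),np.polyfit(b[m],z[m],1)[0],np.median(z[m]))
m=(c['range_z']>0)&(a>.26)&(b>-.46)&(b<-.39)&(z>.12)&(z<.21)&(c['pixels'].max(-1)<95)&(a<.36)
print('lid',90+np.degrees(np.arctan(np.polyfit(z[m],a[m],1)[0])))
E
```

```text
t 18.725 a,b,z 0.1254502516693459 -0.5962069593266328 0.2600130809337754 yaw 1.2288333256804163 f a,b,z 0.9999025427528827 0.1804489576948412 -0.21519213050204777
under n 5136 angle 111.71436688630538 a at hinge z 0.2570372537407786
front wall a 0.11774985504659854
ON half 83 -0.04583962141398855 0.056457616186935546
lid 111.66392912152821
```

```bash
python3 - <<'E'
from h import *
for n in('side','scene'):
    S=[];T=[];F=[]
    for i in range(6):
        c=shot(n);P=cloud(c);hsv=cv2.cvtColor(c['pixels'],cv2.COLOR_RGB2HSV);a=P[...,:2]@X;b=P[...,:2]@Y;z=P[...,2]
        red=(c['range_z']>0)&(abs(a-.188)<.010)&(z>.04)&(z<.08)&(hsv[...,1]>110)
        for L,lo,hi in((S,-.600,-.588),(F,-.583,-.572)):
            m=red&(b>lo)&(b<hi); L.append([np.polyfit(b[m],z[m],1)[0],np.median(z[m])])
        t=(abs(a-.188)<.01)&(b>-.557)&(b<-.55)&(z>.04)&(z<.07); T.append(np.median(z[t]))
    print(n,'ON',np.mean(S,0),'OFF',np.mean(F,0),'strip',np.mean(T))
E
```

```text
side ON [-0.00310293  0.05633083] OFF [0.40610198 0.06019937] strip 0.05386244894986187
scene ON [0.00733327 0.05618146] OFF [0.48376703 0.06004568] strip 0.05389236175765419
```

The ON half is level, with a slope of about 0. The OFF half has a slope of about 0.445, so the switch is fully on. Handing in.

```bash
python3 -c "
from station import ctrl
print(ctrl.sign_off())"
```

```text
the job is handed in; nothing more can be done
None
```

The lid leans back on its stop at about 112°, the rocker's ON half is pressed flush, the box's front wall measured the same before and after, the arm was kept away from the mug, pen cup and stapler, and the job is handed in. The tool can only point down, so the lip was started upward by light friction against its front edge rather than from underneath.

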